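# Snap the lid onto the controller case

## Robot

A 6-joint arm with a two-finger parallel gripper is mounted at the origin on the work surface. World frame = base frame: x ahead of the robot, y to its left, z up, the work surface at z = 0. Lengths are in mm, angles in rad, forces in N, time in s.
With the tool pointing down it reaches from about 350 to 775 mm from the base axis. Payload 7.3 kg.
Tool frame: the origin (TCP) lies at the very end of the fingers, on their centre line; the grasp point (between the pads) lies 19 mm behind it; z points along the fingers, y is the line along which they close (so a half turn about z gives the same grasp; the last joint's range is limited). The gripper opens to 92 mm and grips with 3 to 60 N. Pads are 19 mm wide; open, the fingers measure 130 mm over their backs; the gripper's body (75 mm by 190 mm) begins 47 mm behind the grasp point.
Start: joints at [-1.44, 0.342, 1.524, -0, 1.275, -0.146], TCP at [143.494, -505.031, 202.541] pointing down, gripper open.
Joint ranges: [-2.53, 2.53], [-0.77, 2.02], [0.04, 2.7], [-1, 4.14], [0.28, 2.66], [-3.11, 3.11]. Speed limits (rad/s): [2.57, 2.57, 3.14, 3.14, 3.14, 3.14].

## Interface

Orientations are given as [roll, pitch, yaw] about the fixed x, y, z axes, in that order (R = Rz(yaw) Ry(pitch) Rx(roll)).
In Python, from plant import get_obs, vision, workorder gives the robot as it stands.
- The arm moves only by the shell command python3 -m pendant 'ROWS' [OPENING]. ROWS is a JSON object of lists of equal length, an entry for each row: "dp": the shift along the tool's x, y, z in m, a list of three; "rotation": the turn, a rotation vector about the tool's x, y, z in rad, a list of three. A call has 1 to 8 rows; each row is the pose to reach, as a shift and turn from the pose commanded when the call began, along the tool's axes at that moment; what a row does not reach only later rows make up. A row lasts 1/8 s, in which the tool goes at most 62.5 mm and 10.7 degrees, less where a joint would pass 70% of its speed; a pose out of reach is approached as far as the arm can. A call with a gripper value outside its range is refused whole. OPENING is the finger opening in m, from 0 to 0.0918, set as the call begins (- or left out, the last holds). The fingers move at their own pace and stop on an object; the grip force is fixed at half the most. Time passes only in rows, so rows that repeat a pose let the fingers close. It gives the time, the measured TCP pose, the force, the opening and the grip force at its end, in the units of the state.
- get_obs(): the state, without advancing time (a new reading comes with each control period).
- vision.capture(name): name is "side" or "top"; returns a dict with "pixels" (384x512x3 uint8, red, green, blue), "vfov" (degrees; the focal length in pixels is half the picture's height over the tangent of half this angle, whatever the lens; pixels are square), "cx", "cy" (the principal point, pixels), "pose" (4x4, takes a point from camera to world coordinates). Camera axes: x right, y up, looking along -z (the intrinsics and any distortion apply to the point x, -y, -z); pixel columns grow to the right and rows downward; lengths in mm; the calibration is good to about 2 mm. A picture is of the moment at which its call begins. There is no depth.
- workorder.close_job(): hands the job in; it is judged then, once.
The state is a dict: "time": time; "joint_positions": joint angles; "dq": joint speeds; "tau": joint torques, N m; "tool_pos": TCP position; "tcp_rot": TCP orientation; "contact_force": force on the tool from outside, world axes, zero at the start; "moment": the same for the moment, N m; "grip_width": finger opening in mm; "finger_force": force on a finger pad.
Only numpy, scipy, OpenCV 4.12 (cv2) and the standard library are available. Lean on these libraries where they do the work, as an engineer would, in place of code of your own. Each camera call takes 0.05 s, during which the arm holds its last target. There are 200 camera calls.

## Task

The lid of the grey electronics case on the taped-down base board is laid on but not yet snapped in. With a closed fingertip, press it down one corner after another until all four corners have clicked and the lid lies flush on the case all round, then take the hand away. Only press: don't lift or take off the lid, keep off the display in its middle, and leave the tape, cup, screwdriver and breadboard where they are.

Things in the scene. Friction and masses are not known exactly. Their poses are not given: they have to be found in the camera images.
- case: Light grey plastic electronics case, 110 (x) x 160 (y) x 50 mm high, walls 3 mm, fixed on a brown 150 x 220 x 6 mm fibreboard base board that is taped to the table (it cannot move). Origin: centre of the board's underside, on the table; z up, y along the case's long side, x along its short side. Its rim stands 56 mm above the origin.
- lid: Lid of the case: a thin 4 mm plastic plate, 110 x 160 mm, laid squarely over the case, with a skirt that keeps it in place; 0.16 kg. It starts about 7.5 mm proud all round. The plate twists, so each corner must be pressed on its own; pressing the middle of the lid or of a side does not close it. Origin: middle of the plate's underside; axes as the case. Fully shut: 56 mm above the case's origin.
- display: Black-framed rectangular display, 30 (x) x 60 (y) mm, in the middle of the lid, standing 2 mm above its top. Not to be touched. Origin: centre of its underside, at the height of the lid's top.
- corner0 (a point): Place to press at the lid's front left (-x, +y) corner in the case's frame: on the lid's top over a snap post, 44 mm from the case's middle in x and 66 mm in y. It moves with the lid: 67.5 mm above the case's origin at the start, 60 mm shut. Pressed here, a corner resists with up to about 14 N, then the force drops as its snap post clicks in.
- corner1 (a point): Place to press at the lid's front right (-x, -y) corner in the case's frame: on the lid's top over a snap post, 44 mm from the case's middle in x and 66 mm in y. It moves with the lid: 67.5 mm above the case's origin at the start, 60 mm shut. A clicked corner stays down, 60 to 61 mm above the case's origin; one not clicked springs back and stands 4 to 10 mm proud.
- corner2 (a point): Place to press at the lid's back right (+x, -y) corner in the case's frame: on the lid's top over a snap post, 44 mm from the case's middle in x and 66 mm in y. It moves with the lid: 67.5 mm above the case's origin at the start, 60 mm shut. The order of the corners is free. Once shut, a firm push meets the solid rim.
- corner3 (a point): Place to press at the lid's back left (+x, +y) corner in the case's frame: on the lid's top over a snap post, 44 mm from the case's middle in x and 66 mm in y. It moves with the lid: 67.5 mm above the case's origin at the start, 60 mm shut. While another corner is out, a clicked one may ride up to 1 mm high.
- tape: Bystander: roll of cream masking tape lying flat, 96 mm across, hole 76 mm, 24 mm high. Origin: centre of its underside.
- cup: Bystander: take-away cup of iced coffee, dark blue sleeve, white cap, black straw; 86 mm across the cap, 107 mm high (175 mm with the straw). Origin: centre of its underside.
- screwdriver: Bystander: screwdriver lying on the table, 170 mm long, black handle. Origin: about its middle, on the table; x runs from handle to tip.
- breadboard: Bystander: white solderless breadboard, 55 x 83 x 9 mm, lying flat. Origin: centre of its underside.
Not all that is in view belongs to the job. What is meant by the lid is not purple, and is the larger of those in its own colour.

How it is judged:
By the outcome, as a careful person would: the job done as asked, in the order asked, and still so for the second after the job is handed in, with the robot touching nothing.
It also fails if it takes over 38 s, if anything falls off the work surface, if the arm or the gripper's body presses on something with over 40 N, if the wrist force passes 120 N, or if a joint passes its speed limit or range.

## Working session

There is one attempt and no reset: what is moved stays moved. The work goes in short steps, Python scripts to look and compute and a shell command to move; the robot and the scene stay as the last step left them, time stands still between calls to the robot, and variables do not carry over. Pictures are saved under pics/ and viewed, at most 10 in all, crops included, and the job is handed in when it is done.

```bash
mkdir -p pics; ls
python3 - <<'E'
from plant import get_obs, vision
import cv2
o=get_obs(); print({k:o[k] for k in('time','tool_pos','tcp_rot','contact_force','grip_width')})
for n in('top','side'):
    c=vision.capture(n); cv2.imwrite(f'pics/{n}1.png',c['pixels'][:,:,::-1]); print(n,{k:c[k] for k in c if k!='pixels'})
E
```

```text
pics
{'time': 0.0, 'tool_pos': array([ 143.45102678, -504.58274387,  201.83710714]), 'tcp_rot': array([-3.14009630e+00, -2.12441657e-04,  2.76824557e-01]), 'contact_force': array([ 0.26720734,  0.03816458, -0.44449553]), 'grip_width': 91.8668785080771}
top {'vfov': 50.26148567157098, 'cx': 255.36377752965956, 'cy': 190.25338958123325, 'pose': array([[ 2.31041061e-02,  9.97661793e-01, -6.43206542e-02,
         5.02046035e+02],
       [-9.99620424e-01,  2.20878705e-02, -1.64661228e-02,
        -3.15734492e+01],
       [-1.50069153e-02,  6.46766747e-02,  9.97793426e-01,
         1.29182997e+03],
       [ 0.00000000e+00,  0.00000000e+00,  0.00000000e+00,
         1.00000000e+00]])}
side {'vfov': 57.52432960849937, 'cx': 264.8358808447911, 'cy': 191.58259675770174, 'pose': array([[-9.88778859e-01,  1.09855350e-01, -1.01233250e-01,
         5.10010102e+02],
       [-1.49297051e-01, -7.03222165e-01,  6.95117960e-01,
         6.33071454e+02],
       [ 5.17296182e-03,  7.02431768e-01,  7.11732289e-01,
         7.26877391e+02],
       [ 0.00000000e+00,  0.00000000e+00,  0.00000000e+00,
         1.00000000e+00]])}
```

View pics/top1.png

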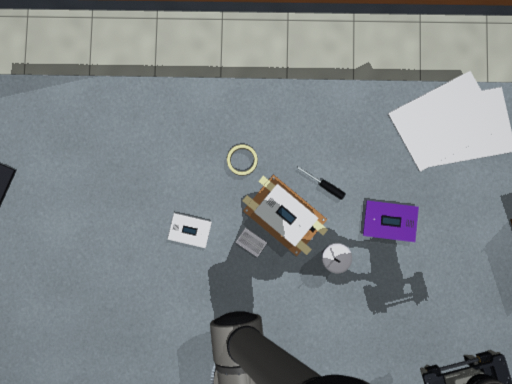

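View pics/side1.png

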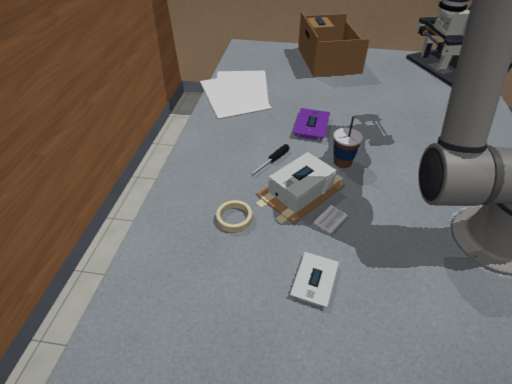

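The candidates for the lid in the top view are the white lid on the case (288,213), a smaller loose white one (190,230) and a purple one (391,220). I choose the one on the case, since it is larger than the other white one and sits on the brown board. Next I check it in a close crop.

Run:
```python
import cv2, numpy as np
a=cv2.imread('pics/top1.png')[165:265,235:335]; b=cv2.imread('pics/side1.png')[140:230,250:350]
a=cv2.resize(a,(600,600),interpolation=cv2.INTER_CUBIC);cv2.imwrite('pics/ctop.png',a)
b=cv2.resize(b,(660,594),interpolation=cv2.INTER_CUBIC);cv2.imwrite('pics/cside.png',b)
```

```text
(no output)
```

View pics/ctop.png

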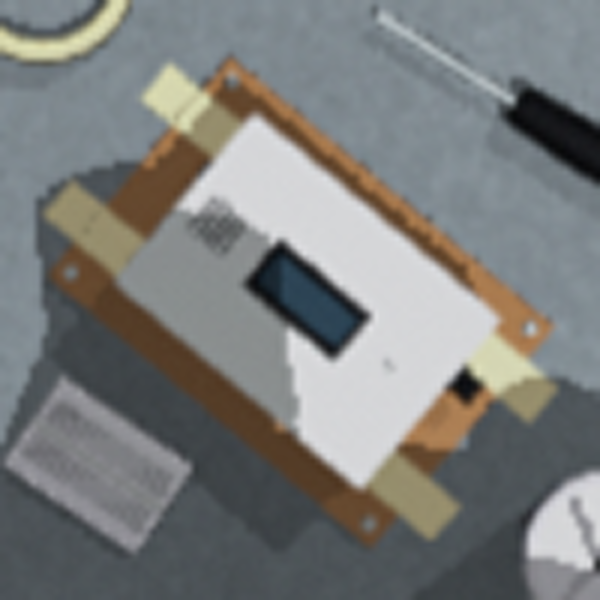

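View pics/cside.png

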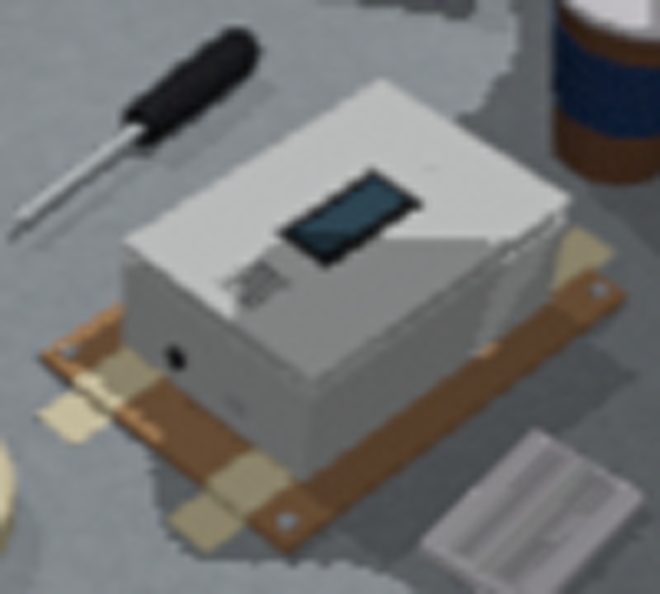

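The close crop shows the white lid with its display, laid on the grey case, which is taped to the brown board. The lid's top corners in the top crop are (256,113), (498,320), (363,488) and (118,277). The breadboard and cup are close by. Now I fit the pose from both views.

```bash
cat > h.py <<'E'
import numpy as np, cv2
from scipy.spatial.transform import Rotation as R
from plant import get_obs, vision
def proj(P,c):
    q=(np.atleast_2d(P)-c['pose'][:3,3])@c['pose'][:3,:3]
    f=192/np.tan(np.radians(c['vfov']/2))
    return np.c_[c['cx']+f*q[:,0]/-q[:,2], c['cy']-f*q[:,1]/-q[:,2]]
def ray(uv,c,z):
    f=192/np.tan(np.radians(c['vfov']/2)); T=c['pose']
    d=T[:3,:3]@[(uv[0]-c['cx'])/f,-(uv[1]-c['cy'])/f,-1]
    return T[:3,3]+d*(z-T[2,3])/d[2]
def go(target,yaw=None):
    "dp (m) and rotvec in tool axes to target, tool straight down at yaw"
    o=get_obs(); A=R.from_euler('xyz',o['tcp_rot']); 
    B=R.from_euler('xyz',[np.pi,0,o['tcp_rot'][2] if yaw is None else yaw])
    return np.round(A.inv().apply(np.array(target)-o['tool_pos'])/1000,4),np.round((A.inv()*B).as_rotvec(),3)
E
python3 - <<'E'
from h import *
from scipy.optimize import least_squares
t,s=vision.capture('top'),vision.capture('side')
ct=lambda a:np.array([235,165])-.5+(np.array(a)+.5)/6
cs=lambda a:np.array([250,140])-.5+(np.array(a)+.5)/6.6
L=np.array([[1,1],[1,-1],[-1,-1],[-1,1]])
lt=ct([(256,113),(498,320),(363,488),(118,277)]); bt=ct([(230,57),(552,325),(375,546),(52,272)])
ls=cs([(125,240),(383,80),(570,200),(315,378)]); bs=cs([(40,357),(620,295),(288,552)])
def pts(p,hx,hy,z):
    q=L*[hx,hy]; c,S=np.cos(p[2]),np.sin(p[2])
    return np.c_[q@[[c,S],[-S,c]]+p[:2],np.full(4,z)]
def parts(p):
    l=pts(p,55,80,67.5); b=pts(p,75,110,6)
    return [proj(l,t)-lt,proj(b,t)-bt,proj(l,s)-ls,proj(b,s)[[0,2,3]]-bs]
x0=[*ray(ct([308,298]),t,67)[:2],-.6]
for name,f in (('all',lambda p:np.concatenate(parts(p)).ravel()),('top',lambda p:np.concatenate(parts(p)[:2]).ravel()),('side',lambda p:np.concatenate(parts(p)[2:]).ravel())):
    r=least_squares(f,x0,x_scale=[10,10,.1]); print(name,r.x,np.sqrt(np.mean(r.fun**2)))
    if name=='all': p=r.x
print([np.round(a,1).tolist() for a in parts(p)])
print('corners',np.round(pts(p,44,66,67.5),1))
for n,u,z in(('cup cap',(337,258),107),('smallwhite',(190,230),30),('tape',(242,160),12)): print(n,ray(u,t,z))
print(get_obs()['tool_pos'])
E
```

```text
all [ 510.81660349 -102.77954248   -0.67388622] 0.6611585289402508
top [ 510.93044045 -104.46188177   -0.67617233] 0.4494735779302762
side [510.74562313 -99.46661441  -0.67162965] 0.4247344647507468
[[[-0.6, -0.3], [0.4, -0.4], [-0.7, 0.0], [-1.2, 0.6]], [[-0.3, -0.3], [0.2, -0.0], [-0.9, 0.2], [-1.2, 0.4]], [[-0.2, -0.5], [-0.4, -0.8], [0.1, -0.9], [-0.2, -0.3]], [[0.1, -1.3], [1.1, -1.0], [-0.0, -1.2]]]
corners [[ 586.4  -78.7   67.5]
 [ 504.  -181.8   67.5]
 [ 435.2 -126.9   67.5]
 [ 517.6  -23.7   67.5]]
cup cap [ 389.35951562 -250.11023003  107.        ]
smallwhite [456.38176432 187.56114308  30.        ]
tape [679.10034316  33.84958772  12.        ]
[ 143.45854908 -504.77859254  202.11295674]
```

```bash
python3 -m pendant '{"dp":[[0,0,-0.06],[0,0,-0.06],[0,0,-0.06],[0,0,-0.06]],"rotation":[[0,0,-0.155],[0,0,-0.31],[0,0,-0.465],[0,0,-0.62]]}' 0; python3 -c "
from h import *
print(go([504,-182,260],.897),go([435.2,-126.9,110],.897),get_obs()['time'])"
```

```text
time: 0.7
tool_pos: [143.5, -504.9, 262.4]
tcp_rot: [-3.141, -0.0, 0.902]
contact_force: [-0.3, -0.4, -0.3]
grip_width: 56.3
finger_force: 0.0
(array([0.4769, 0.0826, 0.0025]), array([-0.   , -0.   ,  0.005])) (array([ 0.4774, -0.0055,  0.1525]), array([-0.   , -0.   ,  0.005])) 0.7
```

```bash
python3 -m pendant '{"dp":[[0.06,0.01,0],[0.12,0.02,0],[0.18,0.03,0],[0.24,0.04,0],[0.3,0.052,0],[0.36,0.062,0],[0.42,0.073,0],[0.477,0.083,0.002]],"rotation":[[0,0,0],[0,0,0],[0,0,0],[0,0,0],[0,0,0],[0,0,0],[0,0,0],[0,0,0.005]]}' 0; python3 -c "
from h import *
print(go([504,-182,85],.897))"
```

```text
time: 1.7
tool_pos: [507.4, -182.5, 260.5]
tcp_rot: [3.141, 0.0, 0.892]
contact_force: [0.3, -1.1, 1.1]
grip_width: 0.4
finger_force: 0.0
(array([-0.0017, -0.0031,  0.1755]), array([ 0.   ,  0.   , -0.005]))
```

```bash
python3 -m pendant '{"dp":[[0,0,0.05],[0,0,0.1],[0,0,0.15],[0,0,0.175],[0,0,0.175]],"rotation":[[0,0,0],[0,0,0],[0,0,0],[0,0,0],[0,0,0]]}' 0
python3 - <<'E'
from h import *
print(go([504,-182,67.5],.897))
o=[]
for n,p in(('top',0),('side',0)):
    c=vision.capture(n); u=proj(get_obs()['tool_pos'],c)[0]; x,y=u.round().astype(int); print(n,u, proj([504,-181.8,67.5],c))
    o.append(cv2.resize(c['pixels'][max(0,y-55):,x-45:][:90,:90,::-1],(400,400),interpolation=cv2.INTER_CUBIC))
cv2.imwrite('pics/t2.png',np.hstack(o))
E
```

```text
time: 2.33
tool_pos: [504.7, -183.4, 83.6]
tcp_rot: [-3.137, 0.001, 0.892]
contact_force: [0.3, -0.2, 1.0]
grip_width: 0.7
finger_force: 0.0
(array([ 0.0007, -0.0013,  0.0161]), array([-0.005,  0.001, -0.005]))
top [313.48495528 216.67890717] [[311.95766767 217.29495406]]
side [306.55365338 149.01481054] [[306.80260598 154.67860083]]
```

View pics/t2.png

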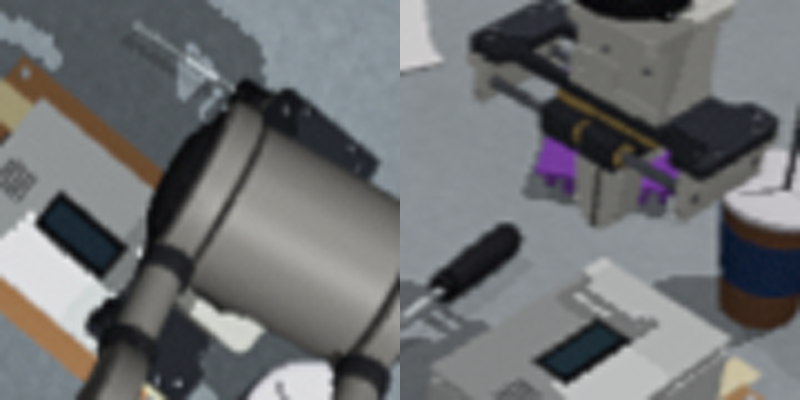

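The tip is above the lid's right-hand far corner (tip at crop (595,225), lid corner at (597,258)), well away from the display and the cup. I'll press down by feel.

```bash
python3 -m pendant '{"dp":[[0,0,0.008],[0,-0.001,0.014],[0,-0.001,0.017],[0,-0.001,0.019]],"rotation":[[0,0,0],[0,0,0],[0,0,0],[0,0,0]]}' 0
```

```text
time: 2.92
tool_pos: [505.3, -183.5, 66.4]
tcp_rot: [3.141, 0.0, 0.892]
contact_force: [0.4, -0.5, -0.4]
grip_width: 0.5
finger_force: 0.0
```

```bash
python3 -m pendant '{"dp":[[0,0,0.001],[0,0,0.002],[0,0,0.003],[0,0,0.003]],"rotation":[[0,0,0],[0,0,0],[0,0,0],[0,0,0]]}' 0
```

```text
time: 3.42
tool_pos: [505.3, -183.5, 63.5]
tcp_rot: [3.142, 0.0, 0.892]
contact_force: [0.1, -0.4, 0.7]
grip_width: 0.5
finger_force: 0.0
```

```bash
python3 -m pendant '{"dp":[[0,0,0.001],[0,0,0.002],[0,0,0.003],[0,0,0.003]],"rotation":[[0,0,0],[0,0,0],[0,0,0],[0,0,0]]}' 0
```

```text
time: 3.92
tool_pos: [505.2, -183.5, 60.4]
tcp_rot: [-3.141, 0.0, 0.892]
contact_force: [-0.1, -0.3, -0.2]
grip_width: 0.6
finger_force: 0.0
```

No contact at z 60, so I look before going any lower.

Run:
```python
from h import *
c=vision.capture('side'); print(get_obs()['tool_pos'],proj(get_obs()['tool_pos'],c)) 
i=c['pixels'][120:195,255:355,::-1]
cv2.imwrite('pics/s3.png',cv2.resize(i,(800,600),interpolation=cv2.INTER_CUBIC))
```

```text
[ 505.2527773  -183.49702291   60.47328137] [[306.20525857 156.11288228]]
```

View pics/s3.png

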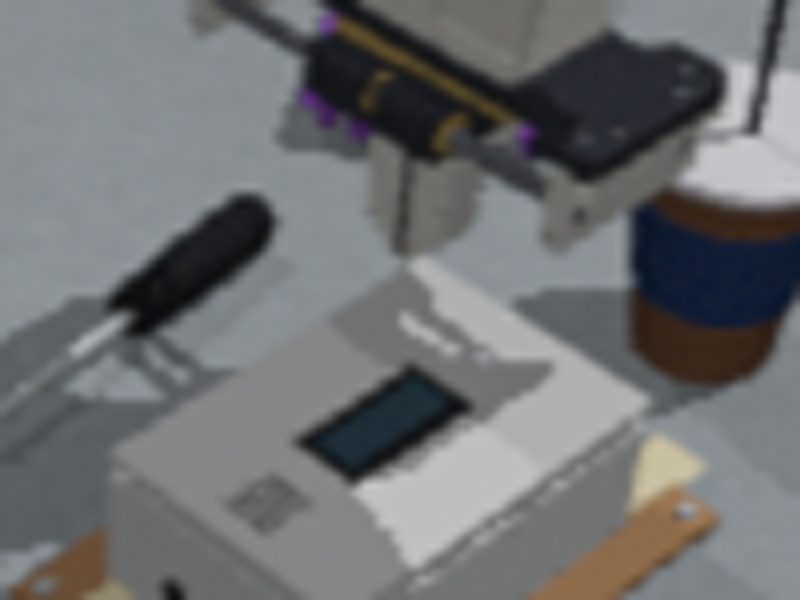

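The tip shows at pixel (305.6,151) against a predicted (306,156), so it looks higher than its reading, and the gap to the lid is still visible. I'll ease further down while watching the force.

```bash
python3 -m pendant '{"dp":[[0,0,0.001],[0,0,0.002],[0,0,0.003],[0,0,0.003]],"rotation":[[0,0,0],[0,0,0],[0,0,0],[0,0,0]]}' 0
python3 - <<'E'
from h import *
for n in('side','top'):
    c=vision.capture(n); cv2.imwrite(f'pics/{n}4.png',c['pixels'][:,:,::-1]); print(n,proj([[0,0,0],[143.5,-505,202.5],[505,-183,60],[505,-183,80]],c).round(1).tolist())
i=cv2.imread('pics/side4.png')[60:240,230:512]; j=cv2.imread('pics/top4.png')[150:270,230:430]
cv2.imwrite('pics/v4.png',np.vstack([cv2.resize(i,(500,319)),cv2.resize(j,(500,281))]))
E
```

```text
time: 4.47
tool_pos: [505.2, -183.5, 57.4]
tcp_rot: [-3.141, 0.0, 0.892]
contact_force: [-0.6, -0.5, 0.7]
grip_width: 0.5
finger_force: 0.0
side [[494.6, 238.5], [429.2, 70.0], [306.3, 156.4], [306.9, 151.1]]
top [[247.6, 380.3], [441.9, 360.3], [312.1, 217.0], [312.9, 217.0]]
```

View pics/v4.png

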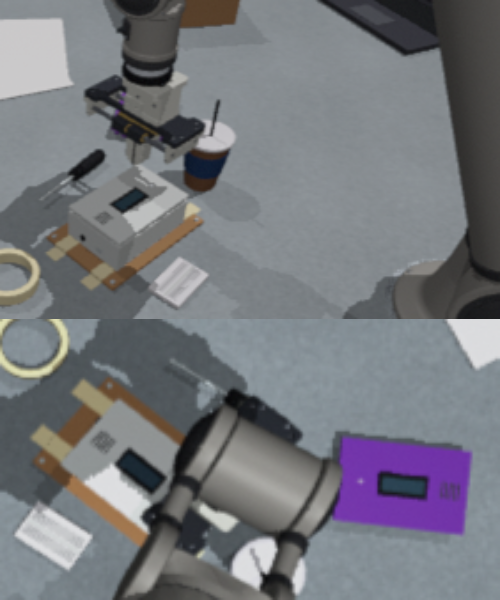

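Still no contact at 57, and the robot's reading disagrees with the cameras. I'll lift and tilt the tool so that both cameras see the tip, then triangulate it.

```bash
python3 -m pendant '{"dp":[[0,0,-0.05],[0,0,-0.1],[0,0,-0.15],[0,0,-0.16],[0,0,-0.16],[0,0,-0.16],[0,0,-0.16]],"rotation":[[0,0,0],[0,0,0],[0,0.18,0],[0,0.36,0],[0,0.54,0],[0,0.7,0],[0,0.7,0]]}' 0
python3 - <<'E'
from h import *
o=[]
for n in('side','top'):
    c=vision.capture(n); u=proj(get_obs()['tool_pos'],c)[0]; x,y=u.round().astype(int); print(n,u,x-40,y-40)
    cv2.imwrite(f'pics/{n}5.png',c['pixels'][:,:,::-1])
    o.append(cv2.resize(c['pixels'][y-40:y+40,x-40:x+40,::-1],(400,400),interpolation=cv2.INTER_CUBIC))
cv2.imwrite('pics/t5.png',np.hstack(o)); print(get_obs()['tool_pos'],get_obs()['tcp_rot'])
E
```

```text
time: 5.45
tool_pos: [503.9, -185.1, 216.0]
tcp_rot: [-3.137, -0.7, 0.884]
contact_force: [-0.6, 0.1, -0.2]
grip_width: 0.5
finger_force: 0.0
side [311.71086619 110.39206183] 272 70
top [319.82297962 216.91627047] 280 177
[ 505.22250459 -183.89321654  217.47737366] [-3.14119674 -0.6976858   0.89083511]
```

View pics/t5.png

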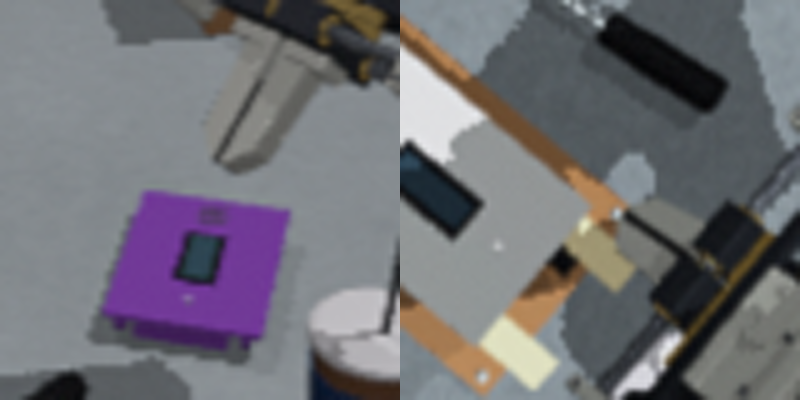

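Run:
```python
from h import *
from scipy.optimize import least_squares
s,t=vision.capture('side'),vision.capture('top'); o=get_obs()
f=lambda P:np.r_[proj(P,s)[0]-[315.8,102],proj(P,t)[0]-[325,219.6]]
r=least_squares(f,o['tool_pos']); print(r.x,r.fun)
A=R.from_euler('xyz',o['tcp_rot']).as_matrix()
for h in(0,9.5): print(h,r.x-(o['tool_pos']+A[:,0]*h))
```

```text
[ 497.55412929 -194.43633488  236.9624861 ] [-0.41723964 -0.04992122 -0.01517833  0.40994047]
0 [ -8.2646558  -11.46156593  18.81505727]
9.5 [-12.81906169 -17.13923534  12.71002188]
```

The offset, true minus reading, is about 23 mm purely along minus tool z. The real fingertip ends about 22 mm short of the reported TCP, and the lateral position is right. The lid top should therefore be met at a reading of about 45.

```bash
python3 -c "
from h import *
print(go([504.5,-182.5,217],.897),go([504.5,-182.5,57],.897))"
```

```text
(array([-0.0011, -0.0013,  0.0006]), array([ 0.003, -0.698, -0.003])) (array([-0.1039, -0.0016,  0.1232]), array([ 0.003, -0.698, -0.003]))
```

```bash
python3 -m pendant '{"dp":[[0,-0.001,0],[0,-0.001,0],[0,-0.001,0],[-0.03,-0.001,0.037],[-0.06,-0.001,0.074],[-0.09,-0.001,0.111],[-0.103,-0.001,0.123],[-0.103,-0.001,0.123]],"rotation":[[0,-0.17,0],[0,-0.34,0],[0,-0.52,0],[0,-0.7,0],[0,-0.7,0],[0,-0.7,0],[0,-0.7,0],[0,-0.7,0]]}' 0
python3 -m pendant '{"dp":[[0,0,0.004],[0,0,0.008],[0,0,0.01],[0,0,0.012],[0,0,0.012]],"rotation":[[0,0,0],[0,0,0],[0,0,0],[0,0,0],[0,0,0]]}' 0
```

```text
time: 6.65
tool_pos: [505.0, -181.2, 56.7]
tcp_rot: [-3.141, 0.001, 0.894]
contact_force: [0.1, 0.1, 0.4]
grip_width: 0.3
finger_force: 0.0
time: 7.28
tool_pos: [504.7, -182.6, 45.0]
tcp_rot: [-3.142, 0.0, 0.892]
contact_force: [0.7, -0.1, 0.2]
grip_width: 0.3
finger_force: 0.0
```

```bash
python3 -m pendant '{"dp":[[0,0,0.001],[0,0,0.002],[0,0,0.003]],"rotation":[[0,0,0],[0,0,0],[0,0,0]]}' 0|sed -n '2p;4p'
python3 -m pendant '{"dp":[[0,0,0.001],[0,0,0.002],[0,0,0.003]],"rotation":[[0,0,0],[0,0,0],[0,0,0]]}' 0|sed -n '2p;4p'
```

```text
tool_pos: [505.0, -182.7, 42.2]
contact_force: [-1.5, -0.6, 2.6]
tool_pos: [505.2, -183.0, 39.7]
contact_force: [-1.0, -1.1, 6.9]
```

Contact starts at a reading of about 43, so shut should be near 35.5.

```bash
for i in 1; do python3 -m pendant '{"dp":[[0,0,0.001],[0,0,0.002],[0,0,0.003]],"rotation":[[0,0,0],[0,0,0],[0,0,0]]}' 0|sed -n '2p;4p'; done
python3 -m pendant '{"dp":[[0,0,0.001],[0,0,0.002],[0,0,0.003]],"rotation":[[0,0,0],[0,0,0],[0,0,0]]}' 0|sed -n '2p;4p'
```

```text
tool_pos: [504.8, -182.4, 36.7]
contact_force: [-3.5, 1.8, 13.1]
tool_pos: [505.0, -182.4, 36.2]
contact_force: [-11.0, 5.4, 36.2]
```

It met the solid rim (36 N at 36.2), a 7.3 mm stroke. I lift and go to the next corner.

```bash
python3 -m pendant '{"dp":[[0,0,-0.03],[0,0,-0.03]],"rotation":[[0,0,0],[0,0,0]]}' 0|sed -n '2p;4p'
python3 -c "
from h import *
print(go([586.4,-79.5,47],.897))"
```

```text
tool_pos: [505.9, -183.0, 64.7]
contact_force: [-0.4, -0.8, -0.6]
(array([ 0.131 , -0.0024,  0.0178]), array([ 0.004, -0.001, -0.005]))
```

```bash
python3 -m pendant '{"dp":[[0.05,-0.001,0],[0.1,-0.002,0],[0.131,-0.002,0],[0.131,-0.002,0.01],[0.131,-0.002,0.018],[0.131,-0.002,0.02]],"rotation":[[0,0,0],[0,0,0],[0,0,-0.003],[0,0,-0.005],[0,0,-0.005],[0,0,-0.005]]}' 0|sed -n '2p;4p'
python3 -m pendant '{"dp":[[0,0,0.001],[0,0,0.002],[0,0,0.003],[0,0,0.004]],"rotation":[[0,0,0],[0,0,0],[0,0,0],[0,0,0]]}' 0|sed -n '2p;4p'
```

```text
tool_pos: [584.3, -80.0, 42.0]
contact_force: [-0.3, 1.3, 1.9]
tool_pos: [585.6, -79.8, 39.6]
contact_force: [-2.4, -1.2, 3.7]
```

```bash
python3 -m pendant '{"dp":[[0,0,0.001],[0,0,0.002],[0,0,0.003]],"rotation":[[0,0,0],[0,0,0],[0,0,0]]}' 0|sed -n '2p;4p'
python3 -m pendant '{"dp":[[0,0,0.001],[0,0,0.002],[0,0,0.003]],"rotation":[[0,0,0],[0,0,0],[0,0,0]]}' 0|sed -n '2p;4p'
```

```text
tool_pos: [585.7, -79.2, 36.7]
contact_force: [-3.3, 1.3, 10.1]
tool_pos: [585.8, -79.1, 36.3]
contact_force: [-10.5, 2.6, 31.4]
```

```bash
python3 -m pendant '{"dp":[[0,0,-0.03],[0,0,-0.03]],"rotation":[[0,0,0],[0,0,0]]}' 0|sed -n '2p;4p'
python3 -c "
from h import *
print(go([517.6,-24,45],.897))"
```

```text
tool_pos: [587.1, -79.6, 65.1]
contact_force: [-0.3, -0.4, 0.1]
(array([ 0.    , -0.0891,  0.0197]), array([ 0.004, -0.002, -0.   ]))
```

```bash
python3 -m pendant '{"dp":[[0,-0.045,0],[0,-0.088,0],[0,-0.089,0],[0,-0.089,0.01],[0,-0.089,0.018],[0,-0.089,0.02]],"rotation":[[0,0,0],[0,0,0],[0,0,0],[0,0,0],[0,0,0],[0,0,0]]}' 0|sed -n '2p;4p'
python3 -m pendant '{"dp":[[0,0,0.001],[0,0,0.002],[0,0,0.003],[0,0,0.004]],"rotation":[[0,0,0],[0,0,0],[0,0,0],[0,0,0]]}' 0|sed -n '2p;4p'
```

```text
tool_pos: [516.3, -24.3, 42.1]
contact_force: [-0.4, 0.3, 2.7]
tool_pos: [516.5, -24.0, 39.7]
contact_force: [-0.6, -0.7, 5.3]
```

```bash
python3 -m pendant '{"dp":[[0,0,0.001],[0,0,0.002],[0,0,0.003]],"rotation":[[0,0,0],[0,0,0],[0,0,0]]}' 0|sed -n '2p;4p'
python3 -m pendant '{"dp":[[0,0,0.001],[0,0,0.002],[0,0,0.003]],"rotation":[[0,0,0],[0,0,0],[0,0,0]]}' 0|sed -n '2p;4p'
```

```text
tool_pos: [515.8, -23.6, 36.3]
contact_force: [-3.1, 0.4, 12.0]
tool_pos: [515.9, -23.6, 35.9]
contact_force: [-11.5, 1.5, 37.3]
```

```bash
python3 -m pendant '{"dp":[[0,0,-0.03],[0,0,-0.03]],"rotation":[[0,0,0],[0,0,0]]}' 0|sed -n '2p;4p'
python3 -c "
from h import *
print(go([435.2,-127.2,45],.897))"
```

```text
tool_pos: [517.3, -24.0, 64.7]
contact_force: [-0.5, -1.2, -0.5]
(array([-0.132 ,  0.0002,  0.0195]), array([ 0.004, -0.002, -0.   ]))
```

```bash
python3 -m pendant '{"dp":[[-0.05,0,0],[-0.1,0,0],[-0.132,0,0],[-0.132,0,0.01],[-0.132,0,0.018],[-0.132,0,0.02]],"rotation":[[0,0,0],[0,0,0],[0,0,0],[0,0,0],[0,0,0],[0,0,0]]}' 0|sed -n '2p;4p'
python3 -m pendant '{"dp":[[0,0,0.001],[0,0,0.002],[0,0,0.003],[0,0,0.004]],"rotation":[[0,0,0],[0,0,0],[0,0,0],[0,0,0]]}' 0|sed -n '2p;4p'
```

```text
tool_pos: [433.5, -125.9, 42.0]
contact_force: [0.4, 0.1, 0.3]
tool_pos: [433.8, -126.8, 39.4]
contact_force: [0.3, 0.3, 1.0]
```

```bash
python3 -m pendant '{"dp":[[0,0,0.001],[0,0,0.002],[0,0,0.003]],"rotation":[[0,0,0],[0,0,0],[0,0,0]]}' 0|sed -n '2p;4p'
python3 -m pendant '{"dp":[[0,0,0.001],[0,0,0.002],[0,0,0.003]],"rotation":[[0,0,0],[0,0,0],[0,0,0]]}' 0|sed -n '2p;4p'
```

```text
tool_pos: [433.5, -127.0, 36.0]
contact_force: [-2.1, 0.9, 11.0]
tool_pos: [433.6, -127.1, 35.6]
contact_force: [-11.1, 3.3, 43.9]
```

All four are pressed. I check each by hovering at a reading of 38.5: a clicked corner gives no force there, an unclicked one would press back.

```bash
python3 -m pendant '{"dp":[[0,0,-0.03],[0,0,-0.03],[0.05,0,-0.03],[0.1,0,-0.03],[0.132,0,-0.03],[0.132,0,-0.015],[0.132,0,-0.005],[0.132,0,-0.005]],"rotation":[[0,0,0],[0,0,0],[0,0,0],[0,0,0],[0,0,0],[0,0,0],[0,0,0],[0,0,0]]}' 0|sed -n '1,2p;4p'
python3 -m pendant '{"dp":[[0,0,-0.025],[0,0.045,-0.025],[0,0.088,-0.025],[0,0.088,-0.01],[0,0.088,0],[0,0.088,0]],"rotation":[[0,0,0],[0,0,0],[0,0,0],[0,0,0],[0,0,0],[0,0,0]]}' 0|sed -n '1,2p;4p'
python3 -m pendant '{"dp":[[0,0,-0.025],[-0.05,0,-0.025],[-0.1,0,-0.025],[-0.132,0,-0.025],[-0.132,0,-0.01],[-0.132,0,0],[-0.132,0,0]],"rotation":[[0,0,0],[0,0,0],[0,0,0],[0,0,0],[0,0,0],[0,0,0],[0,0,0]]}' 0|sed -n '1,2p;4p'
```

```text
time: 16.52
tool_pos: [514.6, -24.5, 36.8]
contact_force: [-1.0, 0.3, 0.3]
time: 17.27
tool_pos: [582.9, -78.3, 37.0]
contact_force: [-0.3, -0.3, 0.3]
time: 18.15
tool_pos: [502.1, -180.5, 36.9]
contact_force: [-0.5, 1.2, 0.7]
```

```bash
python3 -m pendant '{"dp":[[0,0,-0.025],[0,-0.045,-0.025],[0,-0.088,-0.025],[0,-0.088,-0.01],[0,-0.088,0],[0,-0.088,0]],"rotation":[[0,0,0],[0,0,0],[0,0,0],[0,0,0],[0,0,0],[0,0,0]]}' 0|sed -n '1,2p;4p'
python3 -m pendant '{"dp":[[0,0,-0.06],[0,0,-0.12],[0,0,-0.18],[0.05,0,-0.2],[0.1,-0.05,-0.2],[0.15,-0.1,-0.2],[0.15,-0.15,-0.2],[0.15,-0.15,-0.2]],"rotation":[[0,0,0],[0,0,0],[0,0,0],[0,0,0],[0,0,0],[0,0,0],[0,0,0],[0,0,0]]}' 0
python3 - <<'E'
from h import *
c=vision.capture('side'); cv2.imwrite('pics/s9.png',cv2.resize(c['pixels'][90:240,210:410,::-1],(800,600),interpolation=cv2.INTER_CUBIC))
E
```

```text
time: 18.9
tool_pos: [433.6, -126.5, 37.3]
contact_force: [-0.2, -0.1, -0.1]
time: 19.9
tool_pos: [408.0, 86.6, 238.5]
tcp_rot: [-3.141, -0.0, 0.902]
contact_force: [-0.3, 0.5, 1.1]
grip_width: 0.4
finger_force: 0.0
```

View pics/s9.png

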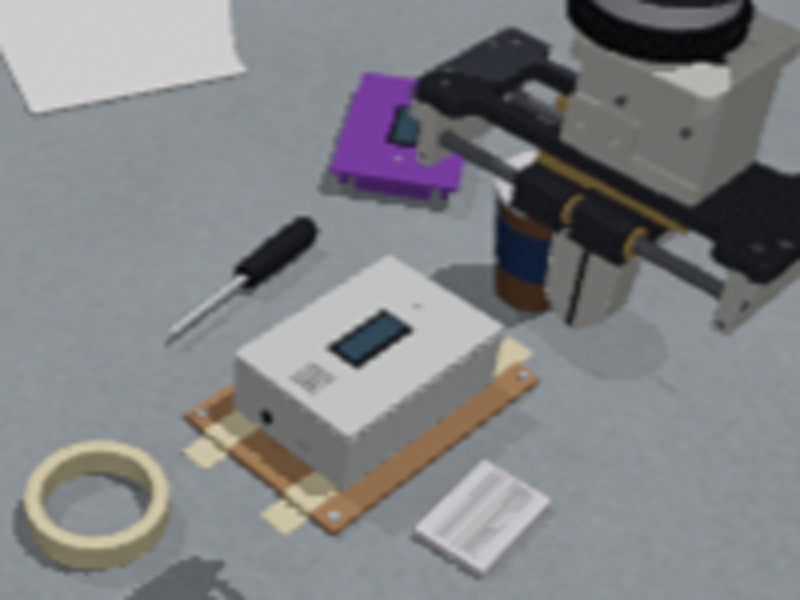

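The lid lies flush all round, with its corners at about (390,258), (500,330), (350,435) and (238,352) in the crop. The bystanders are in place and the hand is clear. I hand the job in.

```bash
python3 -c "
from plant import workorder
print(workorder.close_job())"
```

```text
the job is handed in; nothing more can be done
None
```

All four corners of the lid were pressed home and re-checked as down, the lid looks flush on the case all round, the hand is clear, and the job was handed in at about 20 s.

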